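Mount the stitching clamp head on its ball and latch it

ROBOT

A 7-joint arm with a two-finger parallel gripper is mounted at the origin on the work surface. World frame = base frame: x ahead of the robot, y to its left, z up, the work surface at z = 0. Lengths are in mm, angles in rad, forces in N, time in s.
With the tool pointing down it reaches from about 425 to 825 mm from the base axis. Payload 3.6 kg.
Tool frame: the origin (TCP) lies at the very end of the fingers, on their centre line; the grasp point (between the pads) lies 19 mm behind it; z points along the fingers, y is the direction in which the jaws open and shut (so a half turn about z gives the same grasp; the last joint's range is limited). The gripper opens to 93 mm and grips with 3 to 60 N. Pads are 15 mm wide; open, the fingers measure 128 mm over their backs; the gripper's body (75 mm by 188 mm) begins 65 mm behind the grasp point.
Start: joints at [-1.232, 0.615, -0.013, 1.423, 0.008, 1.103, -0.04], TCP at [232.468, 606.977, 218.64] pointing down, gripper open.
Joint ranges: [-3.12, 3.12], [-0.3, 2.06], [-1.34, 1.32], [0.26, 2.42], [-1.36, 4.5], [0.01, 1.98], [-2.84, 2.84]. Speed limits (rad/s): [2.79, 2.79, 3.14, 3.14, 3.14, 3.14, 3.14].

INTERFACE

Orientations are given as a unit quaternion [w, x, y, z].
In Python, from station import bot, imaging gives the robot as it stands.
- The arm moves only by the tool move_arm, never from a script. Its argument "increments" is a list of rows, each an object with "translation": the shift along the tool's x, y, z in units of 50 mm (1.0 is 50 mm), a list of three; "delta_rot": the turn, a rotation vector about the tool's x, y, z in units of 8 degrees (1.0 is 8 degrees), a list of three; "jaw": the closure in counts, from 0 (fully open) to 255 (shut). A call has 1 to 10 rows; each row shifts and turns the pose as measured when the row begins, along the tool's axes as they then stand; what a row does not reach is not made up. A row lasts 1/10 s, in which the tool goes at most 50 mm and 8.59 degrees, less where a joint would pass 70% of its speed; a pose out of reach is approached as far as the arm can. A call is refused whole if a number of a shift passes 1 or a number of a turn 1, either way. A call with a gripper value outside its range is refused whole. The fingers move at their own pace and stop on an object; the grip force is fixed at half the most. Time passes only in rows, so rows that do not move let the fingers close. It gives the time, the measured TCP pose, the force and the opening at its end, in the units of the state.
- bot.read_state(): the state, without advancing time (a new reading comes with each control period).
- imaging.get_image(name): name is "side" or "top"; returns a dict with "pixels" (480x640x3 uint8, red, green, blue), "depth" (480x640 float32, mm along the optical axis (not along the pixel's ray), 0 where there is no reading), "K" (3x3 intrinsics, pixels), "k1" (the pictures are not rectified: a ray, as slopes to the right and down, at radius r is drawn at 1 + k1 r^2 times it, then the intrinsics apply), "T" (4x4, takes a point from camera to world coordinates). Camera axes: x right, y down, z forward; pixel columns grow to the right and rows downward; lengths in mm; the calibration is good to about 2 mm. A picture is of the moment at which its call begins.
- bot.hand_in(): hands the job in, once; it reports no verdict.
The state is a dict: "t": time; "q": joint angles; "joint_vel": joint speeds; "joint_efforts": joint torques, N m; "eef_pos": TCP position; "tcp_rot": TCP orientation; "force": force on the tool from outside, world axes, zero at the start; "ft_torque": the same for the moment, N m; "grip_width": opening from 0.0 (shut) to 1.0 (fully open).
Only numpy, scipy, OpenCV 4.12 (cv2) and the standard library are available. Lean on these libraries where they do the work, as an engineer would, in place of code of your own. Each camera call takes 0.05 s, during which the arm holds its last target.

TASK

Pick up the stitching clamp head by its wooden jaws, lower its socket over the ball of the bench mount until it sits fully home and flat on the mount's disc, gently and without dropping it, then press the latch lever all the way down to lock it and let go. Do not ram the head or the lever, and leave the other things on the bench alone.

Things in the scene. Friction and masses are not known exactly. Their poses are not given: they have to be found in the camera images.
- clamp_head: Loose stitching clamp head, 0.5 to 0.75 kg, upright on the bench. Origin: centre of the socket's mouth in the flat underside; z up, x towards the latch lever. Grey housing from x = -42 to +70 mm, 54 mm wide in y, 45 mm tall (39 mm beyond x = 22 mm). Blind round socket, 29 mm in diameter, 39 mm deep. Seated, the underside lies flat on the mount's disc, with 1.5 mm play round the ball.
- jaw_grip (a point): Centre of the head's two wooden jaws, on the socket's axis 70 mm above the underside; same axes as the head. Together the jaws form one block 26 mm thick in y, 44 mm wide in x, from 44 to 92 mm above the underside. Grip them across y from above; the raised lever (at +x) is clear of such a grip.
- mount: Ball mount fixed to the bench. Origin: centre of its foot (110 mm wide) on the bench; z up along the axis of foot, post, disc and ball. Level disc, 140 mm wide, sprung (gives 2 mm); on it a 12 mm neck and a 26 mm steel ball, its top 37 mm above the disc. Each time the disc's top is set anywhere from 62 to 102 mm above the bench: not measured, to be felt or seen. Post does not yield; 40 N at most.
- latch (a joint): Angle of the latch lever on the head, rad: 0 = fully down (locked), grows as raised, starts at 0.5 to 0.75. Hinge along the head's y at x = 24, z = 48 mm. Stiff, stays where left: 0.25 Nm, about 5 to 7 N pressed on its tip when going along with its arc, more if rubbing across it. Below it a tongue swings in under the ball: on an unseated head it strikes the ball and stops short.
- latch_tip (a point): Top of the 10 mm thick, 22 mm long cross bar at the lever's tip: 53 mm from the hinge along the lever, 6 mm above its mid-line. The lever is 18 mm wide and 5 mm thick. Moves with the lever. Press here: up to 25 N does not tip the seated head.
- dye_jar: Bystander: amber glass jar with black cap, 56 mm in diameter, 75 mm tall. Origin: centre of its underside.
- mallet: Bystander: wooden mallet 240 mm long lying flat, at the far edge. Origin: under the middle of its length.
- wax_puck: Bystander: round cake of wax, 60 mm in diameter, 22 mm tall. Origin: centre of its underside.

How it is judged (in metres and radians):
On the way, in this order (a step that is already met when the one before it is completed fails the run):
1. the head, still held in the gripper, stands on the mount: its socket's axis within 2.5 mm of the ball's, upright within 0.05 rad, at least 3 N between head and mount, lever still raised (over 0.4 rad) (horizontal distance between clamp_head and mount below 0.0025 m and angle between clamp_head's own z axis and vertical below 0.05 rad and contact force between clamp_head and mount above 3 N and contact force between the fingers and clamp_head above 1 N and value of joint latch above 0.4 rad), for 0.15 s.
2. the latch lever is pressed fully down, within 0.06 rad, with the head seated (value of joint latch below 0.06 rad and horizontal distance between clamp_head and mount below 0.0025 m and angle between clamp_head's own z axis and vertical below 0.03 rad), for 0.2 s.
At the end, for the whole second after the job is handed in: The clamp head stands at rest on the mount, its socket's axis within 2.5 mm of the mount's axis, upright within 0.03 rad, its weight on the mount (over 2 N), and its latch lever down within 0.06 rad (all of step 2 and contact force between clamp_head and mount above 2 N and linear speed of clamp_head below 0.01 m/s); the robot touches nothing.
It fails at once if more than 40 N between the clamp head and the mount (rammed, dropped or pressed too hard) (contact force between clamp_head and mount above 40 N).
It fails at once if a bystander (jar, mallet or wax) moved more than 20 mm (distance of any of dye_jar, mallet, wax_puck from where it was at the start of the episode above 0.02 m).
It also fails if it takes over 61 s, if anything falls off the work surface, if the arm or the gripper's body presses on something with over 40 N, if the wrist force passes 120 N, or if a joint passes its speed limit or range.

## Working session

There is one attempt and no reset: what is moved stays moved. The work goes in short steps, Python scripts to look and compute and a tool call to move; the robot and the scene stay as the last step left them, time stands still between calls to the robot, and variables do not carry over. Pictures are saved under pics/ and viewed, and the job is handed in when it is done.

Besides the shell and the picture viewer there is one more tool, called as a command line: name --argument value ..., lists and objects as JSON in quotes. move_arm: Moves the arm, as the interface text tells. Its arguments: {"type":"object","properties":{"increments":{"type":"array","items":{"type":"object","properties":{"translation":{"type":"array","items":{"type":"number"}},"delta_rot":{"type":"array","items":{"type":"number"}},"jaw":{"type":"number"}}}}},"required":["increments"]}

```bash
ls; mkdir -p pics; python3 - <<'E'
from station import bot, imaging
import cv2, numpy as np
print(bot.read_state())
for n in ("side","top"):
    d=imaging.get_image(n)
    cv2.imwrite(f"pics/{n}0.png",d["pixels"][:,:,::-1])
    np.savez(f"{n}0.npz",**d)
    print(n,d["K"],d["k1"],d["T"])
E
```

```text
pics
{'t': 0.0, 'q': array([-1.23150121,  0.61591044, -0.01259683,  1.42487337,  0.00812447,
        1.1033921 , -0.04037668]), 'joint_vel': array([ 0.0018566 , -0.0014984 ,  0.00140068,  0.00045486,  0.0005097 ,
       -0.00050675, -0.00051687]), 'joint_efforts': array([ 6.05961886e-04, -4.58932042e+01,  2.09186473e-01, -1.65748787e+01,
       -6.10856269e-02,  2.01452791e-02,  2.22362246e-04]), 'eef_pos': array([232.22824747, 606.26321483, 217.49538838]), 'tcp_rot': array([-1.96304203e-04,  1.81837748e-01,  9.83327733e-01, -1.25100066e-03]), 'force': array([ 0.02706026,  0.33221245, -0.36437226]), 'ft_torque': array([ 0.01289794, -0.01237509,  0.04723802]), 'grip_width': 1.002798401312774}
side [[545.38114927   0.         314.99823508]
 [  0.         545.38114927 238.8058974 ]
 [  0.           0.           1.        ]] 0.01913354936652495 [[-9.48648930e-01 -2.14820221e-01  2.32201378e-01  3.55256182e+02]
 [-3.16243869e-01  6.61262971e-01 -6.80236061e-01  5.97322416e+02]
 [-7.41771214e-03 -7.18737474e-01 -6.95241988e-01  7.01754450e+02]
 [ 0.00000000e+00  0.00000000e+00  0.00000000e+00  1.00000000e+00]]
top [[612.60321849   0.         319.17016653]
 [  0.         612.60321849 238.24518643]
 [  0.           0.           1.        ]] -0.20126673395011066 [[ 1.28909943e-01 -9.69727381e-01  2.07391016e-01  3.59684999e+02]
 [-9.91655907e-01 -1.25872023e-01  2.78351448e-02 -4.01692307e+01]
 [-8.87775229e-04 -2.09248753e-01 -9.77862041e-01  1.09759664e+03]
 [ 0.00000000e+00  0.00000000e+00  0.00000000e+00  1.00000000e+00]]
```

View pics/side0.png

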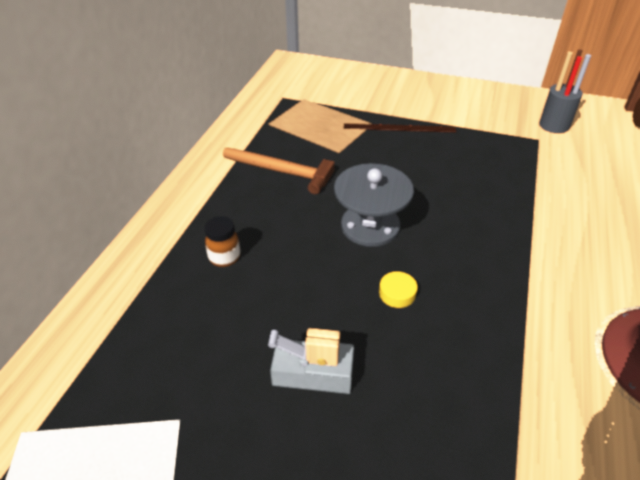

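View pics/top0.png

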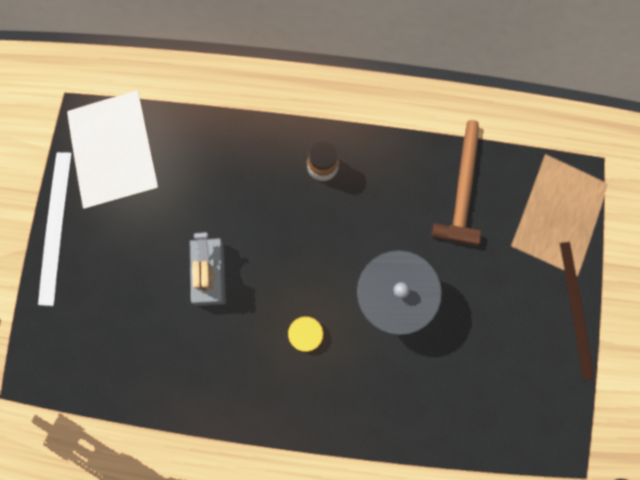

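Side view: head at about (313,365), with wooden jaws at (323,347) and the lever tip at (274,338). The mount's ball is at (375,176) and its disc at (374,190). The jar is at (222,242), the wax at (398,289) and the mallet at (280,168). Top view: head at (207,272), jaws at (202,274), ball at (401,290), and the jar, wax and mallet are clear of both. Next I measure with depth and masks.

```bash
cat > h.py <<'E'
import numpy as np, cv2
def dist(d): return np.array([0.0,0,0,0,0])
def rays(d,uv):
    uv=np.asarray(uv,float).reshape(-1,2);K=d["K"];k=float(d["k1"])
    p=cv2.undistortPoints(uv.reshape(-1,1,2),K,np.array([k,0,0,0,0]),None,None,None)[:,0] if False else cv2.undistortPointsIter(uv.reshape(-1,1,2),K,np.array([k,0,0,0,0.]),None,None,(3,60,1e-10))[:,0]
    return np.c_[p,np.ones(len(p))]
def cloud(d):
    h,w=d["depth"].shape
    v,u=np.mgrid[0:h,0:w]
    r=rays(d,np.c_[u.ravel(),v.ravel()])*d["depth"].ravel()[:,None]
    T=d["T"]; return (r@T[:3,:3].T+T[:3,3]).reshape(h,w,3)
def plane(d,uv,z):
    r=rays(d,uv)@d["T"][:3,:3].T; o=d["T"][:3,3]
    return o+r*((z-o[2])/r[:,2])[:,None]
def proj(d,P):
    T=d["T"];c=(np.asarray(P,float).reshape(-1,3)-T[:3,3])@T[:3,:3]
    return cv2.projectPoints(c,np.zeros(3),np.zeros(3),d["K"],np.array([float(d["k1"]),0,0,0,0]))[0][:,0]
def tri(da,ua,db,ub):
    A=[];b=[];
    M=np.zeros((3,3));y=np.zeros(3);L=[]
    for d,u in((da,ua),(db,ub)):
        r=(rays(d,[u])@d["T"][:3,:3].T)[0];r/=np.linalg.norm(r);P=np.eye(3)-np.outer(r,r)
        M+=P;y+=P@d["T"][:3,3];L.append((P,d["T"][:3,3]))
    x=np.linalg.solve(M,y);return x,[np.linalg.norm(P@(x-o)) for P,o in L]
E
cat > m.py <<'E'
import numpy as np,cv2
from h import *
for n in("side","top"):
    d=dict(np.load(n+"0.npz"));C=cloud(d);img=d["pixels"];hsv=cv2.cvtColor(img,cv2.COLOR_RGB2HSV)
    print(n)
    box={"side":{"head":(255,320,365,400),"mount":(325,160,425,250)},"top":{"head":(180,225,235,315),"mount":(350,245,450,340)}}[n]
    for k,(a,b,c,e) in box.items():
        P=C[b:e,a:c].reshape(-1,3);H=hsv[b:e,a:c].reshape(-1,3);ok=(d["depth"][b:e,a:c].ravel()>0)
        hz=np.histogram(P[ok,2],bins=np.arange(-10,150,4));print(k,[(int(z),int(m)) for z,m in zip(hz[1],hz[0]) if m>15])
        if k=="head":
            w=ok&(H[:,1]>70)&(H[:,2]>120)&(H[:,0]<30)&(P[:,2]>50); t=w&(P[:,2]>85)
            print("wood",w.sum(),P[w].mean(0),P[w].min(0),P[w].max(0)); 
            for lo,hi in((80,110),(30,50)):
                t=(w if lo>60 else ok)&(P[:,2]>lo)&(P[:,2]<hi)
                if t.sum()>10:print(lo,t.sum(),P[t].mean(0),cv2.minAreaRect(P[t][:,:2].astype(np.float32)))
    top=img
s=cv2.resize(dict(np.load("side0.npz"))["pixels"][300:420,240:400],None,fx=5,fy=5,interpolation=cv2.INTER_CUBIC)
t=cv2.resize(dict(np.load("top0.npz"))["pixels"][220:320,150:260],None,fx=6,fy=6,interpolation=cv2.INTER_CUBIC)
cv2.imwrite("pics/sz.png",s[:,:,::-1]);cv2.imwrite("pics/tz.png",t[:,:,::-1])
E
python3 m.py
```

```text
side
head [(-2, 2761), (2, 1713), (6, 120), (10, 124), (14, 142), (18, 120), (22, 129), (26, 142), (30, 119), (34, 148), (38, 655), (42, 487), (46, 417), (50, 111), (54, 144), (58, 126), (62, 123), (66, 118), (70, 124), (74, 106), (78, 117), (82, 106), (86, 91), (90, 444), (94, 67)]
wood 868 [486.85536295 186.45014991  78.58166368] [464.36387812 163.78957525  50.20301098] [512.9312183  197.03859452  95.89921824]
80 463 [488.33545087 182.07943653  90.21206363] ((488.91595458984375, 179.67625427246094), (45.10740661621094, 27.43529510498047), 12.246208190917969)
30 1826 [496.1887128  193.72940872  42.03814205] ((502.5606689453125, 182.40237426757812), (113.33619689941406, 56.78240203857422), 10.943716049194336)
mount [(-2, 2008), (2, 1953), (6, 120), (10, 899), (14, 338), (18, 46), (22, 40), (26, 94), (30, 32), (34, 43), (38, 50), (42, 45), (86, 48), (90, 133), (94, 2457), (98, 453), (114, 16), (118, 27), (122, 32), (126, 47), (130, 47)]
top
head [(-6, 358), (-2, 1816), (2, 558), (6, 37), (10, 30), (14, 29), (18, 29), (22, 22), (26, 34), (30, 38), (34, 226), (38, 327), (42, 455), (46, 133), (50, 47), (54, 55), (58, 66), (62, 49), (66, 52), (70, 54), (74, 43), (78, 53), (82, 38), (86, 116), (90, 234), (94, 30)]
wood 387 [486.80923471 176.46423181  89.97469671] [464.27479687 161.81882651  51.74427946] [514.87737663 193.70360442  96.23761944]
80 378 [486.81965433 176.54749961  90.45507159] ((487.2275695800781, 177.11767578125), (43.20467758178711, 25.580902099609375), 12.52849292755127)
30 1179 [496.70457363 175.86657009  41.43956318] ((500.83880615234375, 181.05078125), (112.51683044433594, 54.046142578125), 11.068856239318848)
mount [(-6, 415), (-2, 2583), (2, 989), (6, 16), (90, 902), (94, 3803), (98, 548), (122, 33), (126, 73), (130, 64)]
```

```bash
cat > m2.py <<'E'
import numpy as np,cv2
from h import *
from scipy.optimize import least_squares
for n in("side","top"):
    d=dict(np.load(n+"0.npz"));C=cloud(d);img=d["pixels"];hsv=cv2.cvtColor(img,cv2.COLOR_RGB2HSV)
    a,b,c,e={"side":(325,160,425,250),"top":(350,245,450,340)}[n]
    P=C[b:e,a:c].reshape(-1,3);ok=d["depth"][b:e,a:c].ravel()>0
    D=P[ok&(P[:,2]>86)&(P[:,2]<104)]
    print(n,"disc z median",np.median(D[:,2]))
    A=np.c_[D[:,:2]-D[:,:2].mean(0),np.ones(len(D))];print(np.linalg.lstsq(A,D[:,2],rcond=None)[0])
    print("circle",cv2.minEnclosingCircle(D[:,:2].astype(np.float32)),"ell",cv2.fitEllipse(cv2.convexHull(D[:,:2].astype(np.float32))))
    B=P[ok&(P[:,2]>112)&(P[:,2]<150)]
    f=lambda x:np.linalg.norm(B-x,axis=1)-13
    r=least_squares(f,B.mean(0)-[0,0,8],loss="soft_l1");print("ball centre",r.x,len(B),np.abs(r.fun).mean(), "maxz",np.percentile(B[:,2],95))
    # by brightness
    g=img[b:e,a:c].max(2)
    m=(g>130).astype(np.uint8); 
    num,l,st,ce=cv2.connectedComponentsWithStats(m)
    for i in range(1,num):
        if st[i,4]>30:print("bright",st[i],ce[i]+[a,b])
    z=cv2.resize(img[b:e,a:c],None,fx=6,fy=6,interpolation=cv2.INTER_CUBIC);cv2.imwrite(f"pics/{n}_m.png",z[:,:,::-1])
E
python3 m2.py
```

```text
side disc z median 96.81398058363459
[ 3.70031664e-03 -1.16876253e-02  9.66019531e+01]
circle ((501.73187255859375, -153.69419860839844), 72.15733337402344) ell ((500.6177673339844, -153.39181518554688), (138.63885498046875, 143.03501892089844), 10.87852954864502)
ball centre [ 500.91412441 -154.34686528  121.16673997] 176 0.9404930424220119 maxz 133.85066867045927
bright [ 42   8  15  22 220] [373.45909091 176.73636364]
bright [37 59 14  8 97] [368.2371134  222.78350515]
bright [21 61  9  8 52] [349.90384615 224.48076923]
bright [58 67  9  8 50] [387.16 230.36]
top disc z median 95.70901282287991
[-1.35963032e-03 -3.02543085e-03  9.57084493e+01]
circle ((499.26702880859375, -154.66209411621094), 70.10909271240234) ell ((499.35980224609375, -154.3596954345703), (137.96932983398438, 139.27352905273438), 71.75118255615234)
ball centre [ 499.9399755  -153.95979788  119.66280462] 192 1.009400463294677 maxz 133.58862826985973
bright [ 43  37  15  15 174] [399.74137931 288.7816092 ]
```

View pics/sz.png

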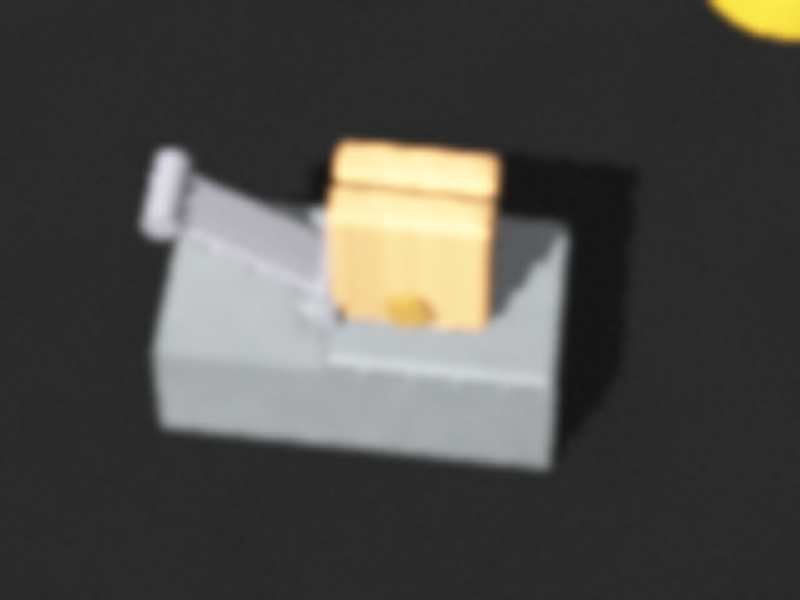

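View pics/tz.png

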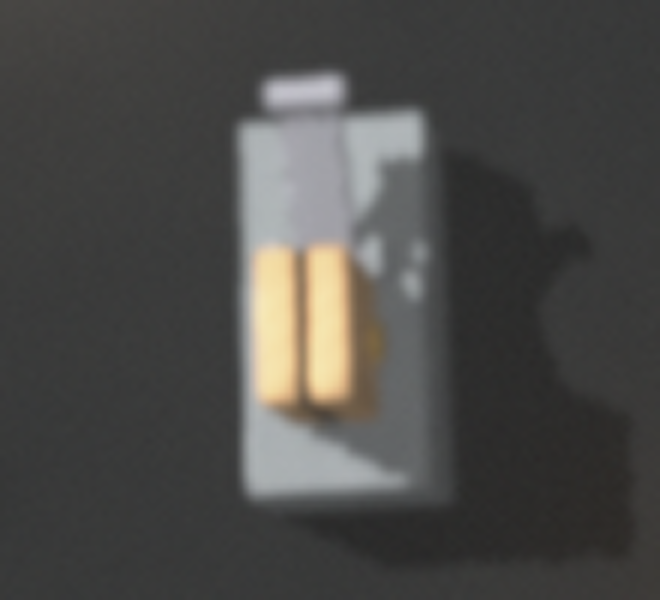

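The calibrated depth puts the head at about (488, 178.8), yaw 11.5°, lever along +x. The mount is at about (500.3, −154.2) with the disc at z≈96.3. I turn the tool first.

move_arm --increments '[{"translation":[0,0,0],"delta_rot":[0,0,-0.85],"jaw":0},{"translation":[0,0,0],"delta_rot":[0,0,-0.85],"jaw":0},{"translation":[0,0,0],"delta_rot":[0,0,-0.85],"jaw":0},{"translation":[0,0,0],"delta_rot":[0,0,-0.85],"jaw":0},{"translation":[0,0,0],"delta_rot":[0,0,-0.66],"jaw":0},{"translation":[0,0,0],"delta_rot":[0,0,0],"jaw":0}]'

```text
t: 0.7
eef_pos: [231.3, 603.7, 213.4]
tcp_rot: [-0.002, -0.112, 0.994, -0.005]
force: [-0.9, 0.6, -0.4]
grip_width: 0.998
```

```bash
cat > goto.py <<'E'
import sys,numpy as np
from station import bot
from scipy.spatial.transform import Rotation as R
def st(p=True):
    s=bot.read_state();q=s["tcp_rot"];r=R.from_quat([q[1],q[2],q[3],q[0]]).as_matrix()
    if p:print("t %.2f pos %s yawY %.2f tilt(x,y of z) %s F %s Tq %s grip %.3f"%(s["t"],s["eef_pos"].round(2),np.degrees(np.arctan2(r[1,1],r[0,1])),r[:2,2].round(4),s["force"].round(2),s["ft_torque"].round(2),s["grip_width"]))
    return s,r
if __name__=="__main__":
    s,r=st()
    if len(sys.argv)>4:
        tgt=np.array([float(v) for v in sys.argv[1:4]]);yaw=np.radians(float(sys.argv[4]))
        y=np.array([np.cos(yaw),np.sin(yaw),0]);z=np.array([0,0,-1.]);x=np.cross(y,z)
        G=np.c_[x,y,z]
        print("trans units",(r.T@(tgt-s["eef_pos"])/50).round(3),"rot units",(np.degrees(R.from_matrix(r.T@G).as_rotvec())/8).round(3))
E
python3 goto.py 488 178.8 160 101.5
```

```text
t 0.70 pos [231.33 603.75 213.4 ] yawY 102.83 tilt(x,y of z) [-0.0033 -0.0108] F [-0.92  0.63 -0.4 ] Tq [ 0.07 -0.03  0.01] grip 0.998
trans units [-3.124 -9.416  1.143] rot units [-0.071 -0.039  0.167]
```

move_arm --increments '[{"translation":[-0.31,-0.92,0],"delta_rot":[0,0,0],"jaw":0},{"translation":[-0.31,-0.92,0],"delta_rot":[0,0,0],"jaw":0},{"translation":[-0.31,-0.92,0],"delta_rot":[0,0,0],"jaw":0},{"translation":[-0.31,-0.92,0],"delta_rot":[0,0,0],"jaw":0},{"translation":[-0.31,-0.92,0],"delta_rot":[0,0,0],"jaw":0},{"translation":[-0.31,-0.92,0],"delta_rot":[0,0,0],"jaw":0},{"translation":[-0.31,-0.92,0],"delta_rot":[0,0,0],"jaw":0},{"translation":[-0.31,-0.92,0],"delta_rot":[0,0,0],"jaw":0},{"translation":[0,0,0],"delta_rot":[0,0,0],"jaw":0}]'

```text
t: 1.6
eef_pos: [436.1, 260.4, 211.2]
tcp_rot: [-0.004, -0.103, 0.995, -0.006]
force: [0.1, -0.7, 0.2]
grip_width: 1.004
```

```bash
python3 goto.py 488 178.8 160 101.5
```

```text
t 1.60 pos [436.1  260.44 211.17] yawY 101.79 tilt(x,y of z) [-0.0075 -0.0131] F [ 0.13 -0.71  0.23] Tq [0.12 0.06 0.03] grip 1.004
trans units [-0.693 -1.799  1.037] rot units [-0.081 -0.072  0.036]
```

move_arm --increments '[{"translation":[-0.24,-0.62,0.15],"delta_rot":[-0.04,-0.03,0],"jaw":0},{"translation":[-0.24,-0.62,0.15],"delta_rot":[-0.04,-0.03,0.02],"jaw":0},{"translation":[-0.24,-0.62,0.15],"delta_rot":[-0.03,-0.03,0.02],"jaw":0},{"translation":[0,0,0],"delta_rot":[0,0,0],"jaw":0},{"translation":[0,0,0],"delta_rot":[0,0,0],"jaw":0}]'

```text
t: 2.1
eef_pos: [491.8, 174.0, 187.9]
tcp_rot: [0.001, -0.094, 0.996, 0.003]
force: [-1.2, 0.5, 0.3]
grip_width: 0.999
```

```bash
python3 goto.py 488 178.8 130 101.5
```

```text
t 2.10 pos [491.81 174.04 187.86] yawY 100.74 tilt(x,y of z) [0.0019 0.0072] F [-1.2   0.53  0.25] Tq [ 0.07 -0.    0.01] grip 0.999
trans units [0.061 0.1   1.158] rot units [ 0.048  0.023 -0.095]
```

move_arm --increments '[{"translation":[0.03,0.05,0.5],"delta_rot":[0.03,0.02,-0.05],"jaw":0},{"translation":[0.03,0.05,0.5],"delta_rot":[0.02,0,-0.05],"jaw":0},{"translation":[0,0,0],"delta_rot":[0,0,0],"jaw":0}]'

```text
t: 2.4
eef_pos: [487.5, 182.7, 137.9]
tcp_rot: [0.002, -0.101, 0.995, 0.001]
force: [0.9, 0.4, 0.6]
grip_width: 1.001
```

```bash
python3 goto.py 488 178.8 53 101.5; python3 - <<'E'
from station import imaging
import cv2,numpy as np
for n in ("side","top"):
    d=imaging.get_image(n);cv2.imwrite(f"pics/{n}1.png",d["pixels"][:,:,::-1])
    np.savez(f"{n}1.npz",**d)
E
```

```text
t 2.40 pos [487.49 182.7  137.95] yawY 101.60 tilt(x,y of z) [0.003  0.0025] F [0.91 0.44 0.62] Tq [0.08 0.03 0.01] grip 1.001
trans units [ 0.011 -0.081  1.699] rot units [0.013 0.024 0.013]
```

View pics/side1.png

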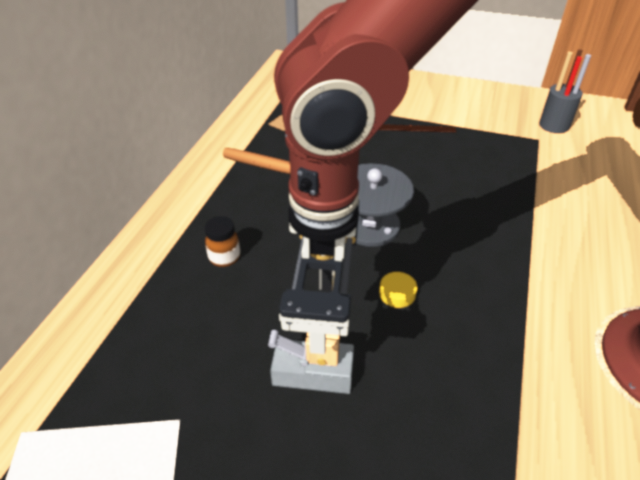

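View pics/top1.png

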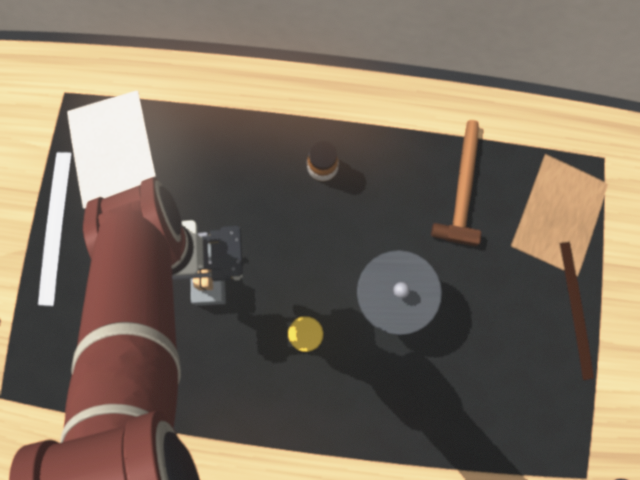

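Side view: the open gripper is above the jaws at about (322,330) with its near finger at (318,345), so it is lined up. Top view: the arm partly covers the head. I descend.

move_arm --increments '[{"translation":[0,-0.04,0.5],"delta_rot":[0,0.02,0],"jaw":0},{"translation":[0,-0.04,0.5],"delta_rot":[0,0,0],"jaw":0},{"translation":[0,0,0.3],"delta_rot":[0,0,0],"jaw":0},{"translation":[0,0,0.1],"delta_rot":[0,0,0],"jaw":0},{"translation":[0,0,0],"delta_rot":[0,0,0],"jaw":0}]'

```text
t: 3.0
eef_pos: [497.3, 184.6, 76.5]
tcp_rot: [0.011, -0.101, 0.995, 0.004]
force: [0.3, -0.1, -0.4]
grip_width: 1.002
```

```bash
python3 goto.py 488 178.8 53 101.5
```

```text
t 3.00 pos [497.28 184.58  76.51] yawY 101.65 tilt(x,y of z) [0.0215 0.011 ] F [ 0.32 -0.14 -0.36] Tq [ 0.04 -0.01 -0.04] grip 1.002
trans units [ 0.216 -0.079  0.465] rot units [0.046 0.167 0.018]
```

move_arm --increments '[{"translation":[0.15,-0.05,0.1],"delta_rot":[0.04,0.15,0.02],"jaw":0},{"translation":[0.06,-0.03,0.15],"delta_rot":[0,0.03,0],"jaw":0},{"translation":[0,0,0],"delta_rot":[0,0,0],"jaw":0}]'

```text
t: 3.3
eef_pos: [489.0, 179.3, 65.9]
tcp_rot: [0.001, -0.1, 0.995, 0.001]
force: [-0.5, -0.3, -0.1]
grip_width: 0.998
```

```bash
python3 goto.py 488 178.8 53 101.5
```

```text
t 3.30 pos [489.04 179.26  65.89] yawY 101.48 tilt(x,y of z) [0.0013 0.0017] F [-0.45 -0.27 -0.12] Tq [ 0.04  0.02 -0.03] grip 0.998
trans units [ 0.023 -0.005  0.258] rot units [ 0.01   0.011 -0.003]
```

move_arm --increments '[{"translation":[0.02,0,0.13],"delta_rot":[0.01,0.02,0],"jaw":0},{"translation":[0.01,0,0.1],"delta_rot":[0,0.02,0],"jaw":0},{"translation":[0,0,0.02],"delta_rot":[0,0,0],"jaw":0}]'

```text
t: 3.6
eef_pos: [487.9, 179.1, 53.1]
tcp_rot: [-0.001, -0.1, 0.995, -0.0]
force: [-0.7, -0.4, -0.4]
grip_width: 0.998
```

```bash
python3 goto.py 488 178.8 53 101.5
```

```text
t 3.60 pos [487.95 179.05  53.09] yawY 101.46 tilt(x,y of z) [-0.0029 -0.0003] F [-0.68 -0.43 -0.37] Tq [ 0.01  0.   -0.03] grip 0.998
trans units [-0.    -0.005  0.002] rot units [ 0.002 -0.021 -0.005]
```

move_arm --increments '[{"translation":[0,0,-0.01],"delta_rot":[0,-0.02,0],"jaw":255},{"translation":[0,0,-0.01],"delta_rot":[0,0,0],"jaw":255},{"translation":[0,0,-0.01],"delta_rot":[0,0,0],"jaw":255},{"translation":[0,0,-0.01],"delta_rot":[0,0,0],"jaw":255},{"translation":[0,0,-0.01],"delta_rot":[0,0,0],"jaw":255}]'

```text
t: 4.1
eef_pos: [488.1, 179.2, 55.6]
tcp_rot: [0.0, -0.1, 0.995, 0.0]
force: [-0.4, 0.3, 0.5]
grip_width: 0.619
```

```bash
python3 goto.py 488 178.8 53 101.5
```

```text
t 4.10 pos [488.06 179.15  55.64] yawY 101.46 tilt(x,y of z) [0.     0.0003] F [-0.39  0.33  0.45] Tq [ 0.09 -0.01  0.01] grip 0.619
trans units [ 0.003 -0.007  0.053] rot units [ 0.002  0.001 -0.005]
```

move_arm --increments '[{"translation":[0,0,0.05],"delta_rot":[0,0,0],"jaw":255},{"translation":[0,0,0],"delta_rot":[0,0,0],"jaw":255},{"translation":[0,0,0],"delta_rot":[0,0,0],"jaw":255},{"translation":[0,0,0],"delta_rot":[0,0,0],"jaw":255},{"translation":[0,0,0],"delta_rot":[0,0,0],"jaw":255},{"translation":[0,0,0],"delta_rot":[0,0,0],"jaw":255}]'

```text
t: 4.7
eef_pos: [488.2, 179.5, 53.1]
tcp_rot: [0.0, -0.1, 0.995, 0.0]
force: [0.9, 0.0, 0.6]
grip_width: 0.279
```

```bash
python3 goto.py 488 178.8 53 101.5
```

```text
t 4.70 pos [488.15 179.47  53.15] yawY 101.48 tilt(x,y of z) [0.0004 0.0008] F [0.93 0.   0.56] Tq [-0.1   0.01 -0.04] grip 0.279
trans units [ 0.006 -0.013  0.003] rot units [ 0.005  0.004 -0.003]
```

Gripped: opening 0.279, about 26 mm. Now I lift.

move_arm --increments '[{"translation":[0,0,-0.2],"delta_rot":[0,0,0],"jaw":255},{"translation":[0,0,-0.3],"delta_rot":[0,0,0],"jaw":255},{"translation":[0,0,-0.5],"delta_rot":[0,0,0],"jaw":255},{"translation":[0,0,-0.5],"delta_rot":[0,0,0],"jaw":255},{"translation":[0,0,-0.5],"delta_rot":[0,0,0],"jaw":255},{"translation":[0,0,-0.5],"delta_rot":[0,0,0],"jaw":255},{"translation":[0,0,-0.4],"delta_rot":[0,0,0],"jaw":255},{"translation":[0,0,-0.2],"delta_rot":[0,0,0],"jaw":255},{"translation":[0,0,0],"delta_rot":[0,0,0],"jaw":255}]'

```text
t: 5.6
eef_pos: [477.6, 174.1, 207.7]
tcp_rot: [-0.015, -0.1, 0.995, -0.004]
force: [0.2, -1.1, -6.0]
grip_width: 0.277
```

```bash
python3 goto.py 488 178.8 205 101.5
```

```text
t 5.60 pos [477.59 174.12 207.69] yawY 101.44 tilt(x,y of z) [-0.0286 -0.0116] F [ 0.18 -1.06 -6.04] Tq [ 0.08 -0.08 -0.02] grip 0.277
trans units [-0.224  0.051  0.047] rot units [-0.04  -0.217 -0.008]
```

move_arm --increments '[{"translation":[-0.1,-0.3,0],"delta_rot":[-0.02,-0.1,0],"jaw":255},{"translation":[-0.1,-0.6,0],"delta_rot":[-0.02,-0.1,0],"jaw":255},{"translation":[0.1,-0.8,0],"delta_rot":[0,-0.02,0],"jaw":255},{"translation":[0.15,-0.8,0],"delta_rot":[0,0,0],"jaw":255},{"translation":[0.15,-0.8,0],"delta_rot":[0,0,0],"jaw":255},{"translation":[0.15,-0.8,0],"delta_rot":[0,0,0],"jaw":255},{"translation":[0.15,-0.7,0],"delta_rot":[0,0,0],"jaw":255},{"translation":[0.1,-0.5,0],"delta_rot":[0,0,0],"jaw":255},{"translation":[0.05,-0.3,0],"delta_rot":[0,0,0],"jaw":255},{"translation":[0,0,0],"delta_rot":[0,0,0],"jaw":255}]'

```text
t: 6.6
eef_pos: [489.7, -116.7, 190.8]
tcp_rot: [-0.017, -0.102, 0.995, 0.002]
force: [0.4, -0.4, -5.1]
grip_width: 0.28
```

```bash
python3 goto.py 500.3 -154.2 205 101.5
```

```text
t 6.60 pos [ 489.67 -116.75  190.84] yawY 101.73 tilt(x,y of z) [-0.0346  0.0006] F [ 0.37 -0.45 -5.08] Tq [ 0.    0.05 -0.02] grip 0.280
trans units [-0.046 -0.774 -0.291] rot units [ 0.054 -0.242  0.03 ]
```

move_arm --increments '[{"translation":[0,0,-0.2],"delta_rot":[0.03,-0.12,0.02],"jaw":255},{"translation":[0,0,-0.1],"delta_rot":[0.03,-0.12,0.02],"jaw":255},{"translation":[0,-0.2,-0.03],"delta_rot":[0,0,0],"jaw":255},{"translation":[0,-0.3,-0.02],"delta_rot":[0,0,0],"jaw":255},{"translation":[0,-0.2,-0.02],"delta_rot":[0,0,0],"jaw":255},{"translation":[0,0,0],"delta_rot":[0,0,0],"jaw":255}]'

```text
t: 7.2
eef_pos: [496.5, -148.2, 209.2]
tcp_rot: [-0.001, -0.103, 0.995, 0.001]
force: [-0.5, 0.4, -5.8]
grip_width: 0.281
```

```bash
python3 goto.py 500.3 -154.2 205 101.5
```

```text
t 7.20 pos [ 496.49 -148.22  209.15] yawY 101.86 tilt(x,y of z) [-0.0015  0.0022] F [-0.47  0.45 -5.78] Tq [-0.09  0.14  0.03] grip 0.281
trans units [-0.05  -0.133  0.083] rot units [ 0.018 -0.008  0.044]
```

move_arm --increments '[{"translation":[-0.05,-0.12,0.03],"delta_rot":[0.02,0,0.04],"jaw":255},{"translation":[0,0,0],"delta_rot":[0,0,0],"jaw":255},{"translation":[0,0,0],"delta_rot":[0,0,0],"jaw":255}]'

```text
t: 7.5
eef_pos: [500.4, -153.9, 206.9]
tcp_rot: [-0.001, -0.1, 0.995, 0.0]
force: [-0.2, 0.2, -6.9]
grip_width: 0.279
```

```bash
python3 goto.py 500.3 -154.2 205 101.5; python3 - <<'E'
from station import imaging
import cv2,numpy as np
for n in ("side","top"):
    d=imaging.get_image(n);cv2.imwrite(f"pics/{n}2.png",d["pixels"][:,:,::-1])
    np.savez(f"{n}2.npz",**d)
    if n=="side":cv2.imwrite("pics/side2z.png",cv2.resize(d["pixels"][100:260,280:470],None,fx=4,fy=3.7,interpolation=cv2.INTER_CUBIC)[:590,:,::-1])
E
```

```text
t 7.50 pos [ 500.45 -153.89  206.95] yawY 101.47 tilt(x,y of z) [-0.002   0.0005] F [-0.19  0.23 -6.92] Tq [0.11 0.06 0.01] grip 0.279
trans units [ 0.004 -0.005  0.039] rot units [ 0.006 -0.013 -0.003]
```

View pics/side2z.png

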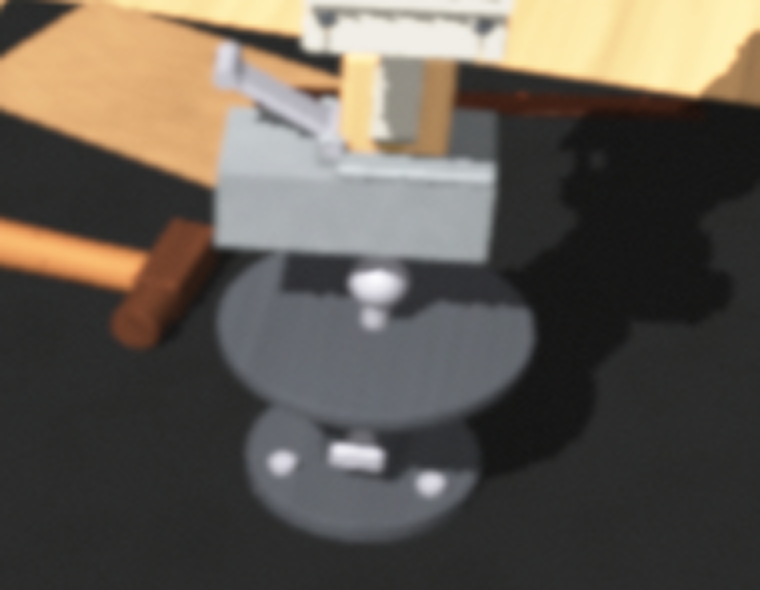

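View pics/top2.png

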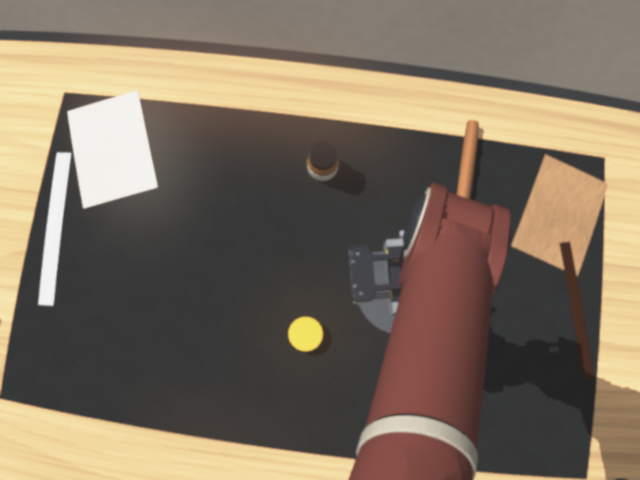

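Side zoom: the held head is level above the ball, whose full image px are about (374,177). The ball sits under the middle of the jaws. Top view: the arm hides the mount. Next I measure the head relative to the ball in the side camera.

```bash
cat > m3.py <<'E'
import numpy as np,cv2,sys
from h import *
from scipy.optimize import least_squares
d=dict(np.load(sys.argv[1]));zu=float(sys.argv[2]);C=cloud(d);img=d["pixels"];hsv=cv2.cvtColor(img,cv2.COLOR_RGB2HSV)
a,b,c,e=315,95,430,185
P=C[b:e,a:c].reshape(-1,3);ok=d["depth"][b:e,a:c].ravel()>0
H=hsv[b:e,a:c].reshape(-1,3)
near=ok&(np.hypot(P[:,0]-515,P[:,1]+154)<80)
yaw=np.radians(11.5);ex=np.array([np.cos(yaw),np.sin(yaw)]);ey=np.array([-ex[1],ex[0]])
hz=np.histogram(P[near,2],bins=np.arange(100,280,3));print([(int(z),int(m)) for z,m in zip(hz[1],hz[0]) if m>15])
loc=np.c_[(P[:,:2]-[500.9,-154.35])@ex,(P[:,:2]-[500.9,-154.35])@ey,P[:,2]-zu]
def rep(name,m):
    print(name,m.sum(),np.percentile(loc[m],[1,3,50,97,99],axis=0).round(1).tolist()); 
    print("   rect",cv2.minAreaRect(P[m][:,:2].astype(np.float32)))
hs=near&(loc[:,2]>34)&(loc[:,2]<48)&(H[:,1]<60)
rep("housing top",hs)
fr=near&(loc[:,2]>5)&(loc[:,2]<33)&(abs(loc[:,1]-27)<8)
rep("front",fr)
A=np.c_[loc[fr][:,0],loc[fr][:,2],np.ones(fr.sum())];print("front plane y=ax+bz+c",np.linalg.lstsq(A,loc[fr][:,1],rcond=None)[0])
w=near&(H[:,1]>80)&(H[:,0]<25)&(loc[:,2]>48)&(loc[:,2]<95)
rep("wood",w)
E
python3 m3.py side2.npz 153.8; sed -e 's/side2/side0/' /dev/null
```

```text
[(121, 24), (124, 33), (127, 32), (130, 34), (133, 16), (154, 63), (157, 91), (160, 111), (163, 98), (166, 106), (169, 105), (172, 98), (175, 113), (178, 97), (181, 105), (184, 105), (187, 106), (190, 185), (193, 403), (196, 133), (199, 339), (202, 47), (205, 82), (208, 70), (211, 58), (214, 61), (217, 77), (220, 66), (223, 72), (226, 71), (229, 64), (232, 73), (235, 71), (238, 39), (241, 51), (244, 60), (247, 26), (250, 16), (253, 22)]
housing top 1113 [[-41.4, -24.8, 34.2], [-40.2, -21.3, 34.9], [16.1, 18.0, 40.7], [66.6, 28.2, 47.0], [68.4, 28.8, 47.4]]
   rect ((514.125732421875, -150.2305908203125), (112.08820343017578, 55.709442138671875), 10.392925262451172)
front 971 [[-41.3, 23.9, 5.5], [-39.1, 24.4, 6.1], [12.5, 26.5, 18.8], [66.1, 29.1, 32.2], [68.0, 29.6, 32.7]]
   rect ((508.95733642578125, -125.74147033691406), (111.8628158569336, 8.98328685760498), 12.674406051635742)
front plane y=ax+bz+c [-1.94563706e-03 -1.08767177e-02  2.68085204e+01]
wood 355 [[-21.8, 9.4, 48.4], [-21.2, 10.3, 48.8], [-10.5, 12.7, 69.8], [20.6, 16.2, 90.8], [21.4, 24.7, 91.5]]
   rect ((505.2789001464844, -144.90879821777344), (26.477031707763672, 53.4703369140625), 71.51509094238281)
```

The head is within about 0.5 mm of the ball axis in the side camera. I lower it in small steps.

move_arm --increments '[{"translation":[0,-0.01,0.1],"delta_rot":[0,-0.01,0],"jaw":255},{"translation":[0,0,0.1],"delta_rot":[0,0,0],"jaw":255},{"translation":[0,0,0.1],"delta_rot":[0,0,0],"jaw":255},{"translation":[0,0,0],"delta_rot":[0,0,0],"jaw":255}]'

```text
t: 8.0
eef_pos: [500.1, -153.4, 190.4]
tcp_rot: [-0.001, -0.101, 0.995, 0.001]
force: [-1.2, 0.0, -6.8]
grip_width: 0.277
```

```bash
python3 goto.py 500.5 -154.0 192 101.5
```

```text
t 8.00 pos [ 500.11 -153.37  190.44] yawY 101.57 tilt(x,y of z) [-0.0014  0.0012] F [-1.19  0.01 -6.84] Tq [ 0.03  0.17 -0.03] grip 0.277
trans units [-0.005 -0.014 -0.031] rot units [ 0.01  -0.008  0.009]
```

move_arm --increments '[{"translation":[-0.01,-0.015,0.08],"delta_rot":[0.01,-0.01,0.01],"jaw":255},{"translation":[0,0,0.07],"delta_rot":[0,0,0],"jaw":255},{"translation":[0,0,0],"delta_rot":[0,0,0],"jaw":255}]'

```text
t: 8.3
eef_pos: [500.8, -153.9, 182.1]
tcp_rot: [0.0, -0.1, 0.995, 0.0]
force: [-0.1, 0.0, -5.7]
grip_width: 0.279
```

```bash
python3 goto.py 500.5 -154.0 176 101.5
```

```text
t 8.30 pos [ 500.83 -153.93  182.08] yawY 101.50 tilt(x,y of z) [0.0002 0.0001] F [-0.14  0.01 -5.71] Tq [ 0.02  0.1  -0.01] grip 0.279
trans units [ 0.007 -0.     0.122] rot units [0.001 0.002 0.   ]
```

move_arm --increments '[{"translation":[0.007,0,0.06],"delta_rot":[0,0,0],"jaw":255},{"translation":[0,0,0.06],"delta_rot":[0,0,0],"jaw":255},{"translation":[0,0,0],"delta_rot":[0,0,0],"jaw":255}]'

```text
t: 8.6
eef_pos: [500.7, -154.1, 175.7]
tcp_rot: [0.0, -0.1, 0.995, -0.0]
force: [-0.3, 0.1, -6.6]
grip_width: 0.281
```

```bash
python3 goto.py 500.5 -154.0 168 101.5
```

```text
t 8.60 pos [ 500.68 -154.11  175.72] yawY 101.49 tilt(x,y of z) [ 0.0007 -0.    ] F [-0.3   0.08 -6.58] Tq [ 0.03  0.17 -0.02] grip 0.281
trans units [0.003 0.003 0.154] rot units [-0.001  0.005 -0.001]
```

move_arm --increments '[{"translation":[0.002,0.002,0.06],"delta_rot":[0,0,0],"jaw":255},{"translation":[0,0,0.06],"delta_rot":[0,0,0],"jaw":255},{"translation":[0,0,0],"delta_rot":[0,0,0],"jaw":255}]'

```text
t: 8.9
eef_pos: [500.7, -154.1, 169.3]
tcp_rot: [0.001, -0.1, 0.995, -0.0]
force: [0.3, 0.0, -5.8]
grip_width: 0.277
```

```bash
python3 goto.py 500.5 -154.0 160 101.5
```

```text
t 8.90 pos [ 500.67 -154.1   169.34] yawY 101.49 tilt(x,y of z) [ 0.001  -0.0002] F [ 0.3   0.01 -5.77] Tq [-0.02  0.13  0.  ] grip 0.277
trans units [0.003 0.003 0.187] rot units [-0.003  0.007 -0.001]
```

move_arm --increments '[{"translation":[0.003,0.002,0.06],"delta_rot":[0,0,0],"jaw":255},{"translation":[0,0,0.06],"delta_rot":[0,0,0],"jaw":255},{"translation":[0,0,0.04],"delta_rot":[0,0,0],"jaw":255},{"translation":[0,0,0],"delta_rot":[0,0,0],"jaw":255}]'

```text
t: 9.3
eef_pos: [500.6, -154.0, 160.6]
tcp_rot: [0.001, -0.1, 0.995, -0.0]
force: [0.1, 0.2, -6.6]
grip_width: 0.274
```

```bash
python3 goto.py 500.5 -154.0 153 101.5
```

```text
t 9.30 pos [ 500.61 -154.03  160.64] yawY 101.49 tilt(x,y of z) [ 0.0012 -0.0002] F [ 0.14  0.21 -6.61] Tq [ 0.07  0.11 -0.02] grip 0.274
trans units [0.002 0.001 0.153] rot units [-0.003  0.008 -0.001]
```

Underside at about 107.5, inside the socket with no side force. The disc is expected at TCP ≈149.5.

move_arm --increments '[{"translation":[0,0,0.05],"delta_rot":[0,0.008,0],"jaw":255},{"translation":[0,0,0.05],"delta_rot":[0,0,0],"jaw":255},{"translation":[0,0,0.03],"delta_rot":[0,0,0],"jaw":255},{"translation":[0,0,0],"delta_rot":[0,0,0],"jaw":255}]'

```text
t: 9.7
eef_pos: [500.8, -154.1, 153.6]
tcp_rot: [0.0, -0.1, 0.995, -0.0]
force: [-0.3, 0.1, -5.5]
grip_width: 0.276
```

```bash
python3 goto.py 500.5 -154.0 149.5 101.5
```

```text
t 9.70 pos [ 500.83 -154.08  153.62] yawY 101.49 tilt(x,y of z) [ 0.0004 -0.0005] F [-0.33  0.09 -5.51] Tq [ 0.07  0.16 -0.02] grip 0.276
trans units [0.006 0.003 0.082] rot units [-0.004  0.002 -0.001]
```

move_arm --increments '[{"translation":[0.005,0.002,0.03],"delta_rot":[0,0,0],"jaw":255},{"translation":[0,0,0.03],"delta_rot":[0,0,0],"jaw":255},{"translation":[0,0,0],"delta_rot":[0,0,0],"jaw":255}]'

```text
t: 10.0
eef_pos: [500.7, -154.0, 150.4]
tcp_rot: [0.0, -0.1, 0.995, -0.0]
force: [-0.3, -0.1, -5.7]
grip_width: 0.276
```

```bash
python3 goto.py 500.5 -154.0 149.5 101.5
```

```text
t 10.00 pos [ 500.68 -154.04  150.45] yawY 101.49 tilt(x,y of z) [ 0.0007 -0.0005] F [-0.29 -0.15 -5.66] Tq [ 0.03  0.07 -0.03] grip 0.276
trans units [0.003 0.002 0.019] rot units [-0.005  0.004 -0.001]
```

move_arm --increments '[{"translation":[0,0,0.02],"delta_rot":[0,0,0],"jaw":255},{"translation":[0,0,0.01],"delta_rot":[0,0,0],"jaw":255}]'

```text
t: 10.2
eef_pos: [500.7, -154.1, 148.9]
tcp_rot: [0.0, -0.1, 0.995, -0.0]
force: [-0.5, -0.3, -3.4]
grip_width: 0.279
```

```bash
python3 goto.py 500.5 -154.0 149.5 101.5
```

```text
t 10.20 pos [ 500.74 -154.08  148.95] yawY 101.49 tilt(x,y of z) [ 0.0009 -0.0006] F [-0.45 -0.28 -3.4 ] Tq [0.13 0.3  0.  ] grip 0.279
trans units [ 0.004  0.003 -0.011] rot units [-0.005  0.005 -0.001]
```

Contact is beginning: the force went from −6 to −3.4. I press on gently.

move_arm --increments '[{"translation":[0,0,0.012],"delta_rot":[0,0,0],"jaw":255},{"translation":[0,0,0],"delta_rot":[0,0,0],"jaw":255}]'

```text
t: 10.4
eef_pos: [500.9, -154.1, 149.1]
tcp_rot: [0.001, -0.1, 0.995, -0.0]
force: [-0.8, 0.3, -6.0]
grip_width: 0.278
```

```bash
python3 goto.py 500.5 -154.0 149.5 101.5
```

```text
t 10.40 pos [ 500.89 -154.15  149.09] yawY 101.49 tilt(x,y of z) [ 0.0015 -0.0008] F [-0.79  0.28 -6.04] Tq [ 0.03  0.08 -0.04] grip 0.278
trans units [ 0.007  0.004 -0.008] rot units [-0.008  0.009 -0.001]
```

move_arm --increments '[{"translation":[0.005,0,0.02],"delta_rot":[0,0.008,0],"jaw":255},{"translation":[0,0,0.02],"delta_rot":[0,0,0],"jaw":255}]'

```text
t: 10.6
eef_pos: [501.1, -154.2, 148.6]
tcp_rot: [0.001, -0.1, 0.995, -0.001]
force: [-3.0, 0.0, 3.3]
grip_width: 0.282
```

```bash
python3 goto.py 500.5 -154.0 149.5 101.5
```

```text
t 10.60 pos [ 501.06 -154.16  148.59] yawY 101.48 tilt(x,y of z) [ 0.0015 -0.0013] F [-3.02  0.02  3.31] Tq [0.27 0.79 0.01] grip 0.282
trans units [ 0.01   0.005 -0.018] rot units [-0.011  0.009 -0.002]
```

move_arm --increments '[{"translation":[0.015,0.003,0.012],"delta_rot":[-0.01,0.01,0],"jaw":255},{"translation":[0,0,0.012],"delta_rot":[0,0,0],"jaw":255},{"translation":[0,0,0.012],"delta_rot":[0,0,0],"jaw":255}]'

```text
t: 10.9
eef_pos: [501.0, -154.2, 148.5]
tcp_rot: [0.001, -0.1, 0.995, -0.0]
force: [-2.0, 0.1, 4.6]
grip_width: 0.28
```

```bash
python3 goto.py 500.5 -154.0 149.5 101.5
```

```text
t 10.90 pos [ 501.02 -154.18  148.53] yawY 101.49 tilt(x,y of z) [ 0.0022 -0.0007] F [-2.    0.09  4.64] Tq [ 0.21  0.79 -0.04] grip 0.280
trans units [ 0.009  0.006 -0.019] rot units [-0.008  0.015 -0.001]
```

move_arm --increments '[{"translation":[0.012,0.003,0.014],"delta_rot":[-0.01,0.04,0],"jaw":255},{"translation":[0.005,0,0.014],"delta_rot":[0,0.02,0],"jaw":255},{"translation":[0,0,0.014],"delta_rot":[0,0.01,0],"jaw":255}]'

```text
t: 11.2
eef_pos: [501.2, -154.2, 147.9]
tcp_rot: [-0.003, -0.1, 0.995, -0.001]
force: [-4.5, 1.6, 7.1]
grip_width: 0.277
```

```bash
python3 goto.py 500.5 -154.0 149.5 101.5
```

```text
t 11.20 pos [ 501.17 -154.17  147.95] yawY 101.48 tilt(x,y of z) [-0.005  -0.0016] F [-4.52  1.63  7.09] Tq [ 0.39  0.65 -0.03] grip 0.277
trans units [ 0.013  0.006 -0.031] rot units [-0.004 -0.037 -0.003]
```

```bash
python3 - <<'E'
from station import imaging
import cv2,numpy as np
d=imaging.get_image("side")
np.savez(f"side3.npz",**d)
cv2.imwrite("pics/side3z.png",cv2.resize(d["pixels"][100:260,280:470],None,fx=4,fy=3.7,interpolation=cv2.INTER_CUBIC)[:590,:,::-1])
E
sed -i 's/a,b,c,e=315,95,430,185/a,b,c,e=315,105,430,230/' m3.py; python3 m3.py side3.npz 95.5; python3 goto.py
```

```text
[(100, 89), (103, 89), (106, 84), (109, 93), (112, 89), (115, 89), (118, 86), (121, 96), (124, 91), (127, 84), (130, 110), (133, 409), (136, 115), (139, 331), (142, 91), (145, 58), (148, 71), (151, 53), (154, 56), (157, 51), (160, 69), (163, 67), (166, 63), (169, 55), (172, 57), (175, 77), (178, 33), (181, 38), (184, 22), (187, 17), (190, 18), (238, 18), (241, 22), (247, 25), (250, 33), (253, 45), (256, 194), (259, 16), (265, 29), (268, 36), (274, 277)]
housing top 1024 [[-40.4, -26.1, 34.5], [-39.3, -22.5, 35.0], [17.4, 16.6, 40.3], [67.6, 27.7, 46.8], [69.3, 28.2, 47.4]]
   rect ((514.67431640625, -150.97201538085938), (111.91122436523438, 58.29844665527344), 11.506685256958008)
front 831 [[-40.4, 23.2, 5.3], [-38.2, 23.6, 6.0], [13.8, 26.2, 19.0], [66.6, 28.3, 32.1], [68.6, 28.9, 32.8]]
   rect ((509.829345703125, -126.48504638671875), (111.92578887939453, 7.886904239654541), 11.281153678894043)
front plane y=ax+bz+c [3.48710667e-04 7.99594827e-03 2.59031744e+01]
wood 249 [[-20.7, -7.1, 48.6], [-20.3, 9.7, 49.5], [-10.0, 12.2, 67.6], [21.0, 15.9, 85.5], [64.2, 24.6, 87.2]]
   rect ((523.6915893554688, -141.65499877929688), (22.16556167602539, 91.05362701416016), 86.04277038574219)
t 11.25 pos [ 501.16 -154.2   147.98] yawY 101.48 tilt(x,y of z) [-0.005  -0.0017] F [-3.87 -0.11  7.48] Tq [ 0.43  0.51 -0.  ] grip 0.279
```

View pics/side3z.png

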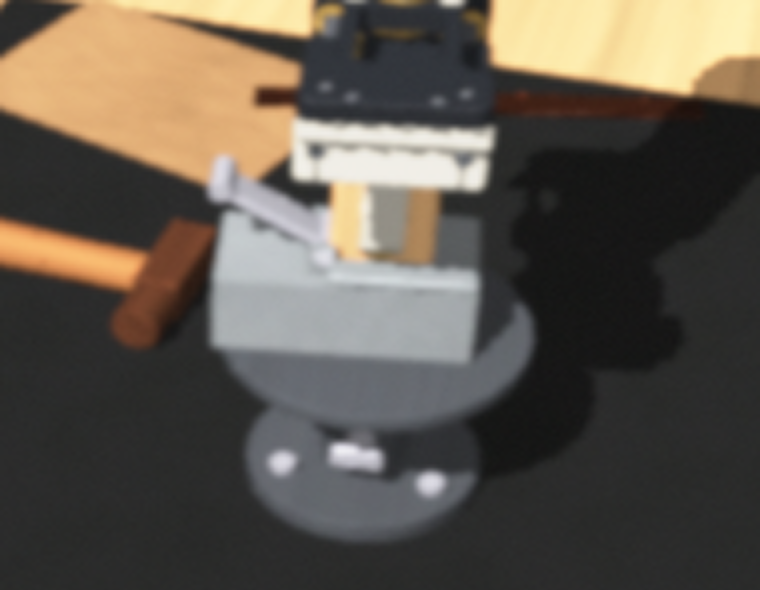

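The head stands flat on the disc with a contact force of about 13 N, and it is within about 0.5 mm of the axis. I ease the side load, then release.

move_arm --increments '[{"translation":[0.012,0.003,-0.005],"delta_rot":[0,-0.03,0],"jaw":255},{"translation":[0.005,0,0],"delta_rot":[0,0,0],"jaw":255}]'

```text
t: 11.45
eef_pos: [501.0, -154.2, 148.8]
tcp_rot: [0.0, -0.1, 0.995, -0.001]
force: [-2.0, 0.8, 2.7]
grip_width: 0.274
```

```bash
python3 goto.py 500.5 -154.0 149.0 101.5
```

```text
t 11.45 pos [ 501.03 -154.19  148.77] yawY 101.48 tilt(x,y of z) [ 0.001 -0.001] F [-2.01  0.82  2.7 ] Tq [ 0.29  0.45 -0.07] grip 0.274
trans units [ 0.01   0.006 -0.005] rot units [-0.009  0.005 -0.002]
```

move_arm --increments '[{"translation":[0.005,0,0],"delta_rot":[0,0,0],"jaw":110},{"translation":[0,0,0],"delta_rot":[0,0,0],"jaw":110},{"translation":[0,0,0],"delta_rot":[0,0,0],"jaw":110},{"translation":[0,0,0],"delta_rot":[0,0,0],"jaw":110},{"translation":[0,0,0],"delta_rot":[0,0,0],"jaw":110}]'

```text
t: 11.95
eef_pos: [503.2, -155.3, 147.9]
tcp_rot: [0.003, -0.1, 0.995, -0.002]
force: [-0.5, 0.2, 0.6]
grip_width: 0.567
```

```bash
python3 goto.py 500.5 -154.0 149.0 101.5
```

```text
t 11.95 pos [ 503.23 -155.3   147.94] yawY 101.47 tilt(x,y of z) [ 0.0054 -0.0027] F [-0.49  0.19  0.57] Tq [0.07 0.05 0.04] grip 0.567
trans units [ 0.048  0.036 -0.022] rot units [-0.027  0.034 -0.003]
```

move_arm --increments '[{"translation":[0.02,0.015,-0.2],"delta_rot":[-0.02,0.03,0],"jaw":110},{"translation":[0,0,-0.3],"delta_rot":[0,0.02,0],"jaw":110},{"translation":[0,0,-0.4],"delta_rot":[0,0.02,0],"jaw":110},{"translation":[0,0,-0.4],"delta_rot":[0,0.02,0],"jaw":255},{"translation":[0,0,-0.3],"delta_rot":[0,0.02,0],"jaw":255},{"translation":[0,0,0],"delta_rot":[0,0,0],"jaw":255},{"translation":[0,0,0],"delta_rot":[0,0,0],"jaw":255}]'

```text
t: 12.65
eef_pos: [502.3, -154.6, 233.8]
tcp_rot: [-0.005, -0.1, 0.995, -0.001]
force: [-0.6, -0.5, -0.3]
grip_width: 0.275
```

```bash
python3 goto.py 500.5 -154.0 230 101.5; python3 - <<'E'
from station import imaging
import cv2,numpy as np
d=imaging.get_image("side")
np.savez(f"side4.npz",**d)
cv2.imwrite("pics/side4z.png",cv2.resize(d["pixels"][100:260,280:470],None,fx=4,fy=3.7,interpolation=cv2.INTER_CUBIC)[:590,:,::-1])
E
python3 m3.py side4.npz 96.3
```

```text
t 12.65 pos [ 502.31 -154.57  233.83] yawY 101.48 tilt(x,y of z) [-0.0101 -0.003 ] F [-0.61 -0.5  -0.33] Tq [-0.01  0.03  0.01] grip 0.275
trans units [0.033 0.018 0.077] rot units [-0.007 -0.075 -0.003]
[(100, 89), (103, 86), (106, 90), (109, 81), (112, 99), (115, 93), (118, 84), (121, 92), (124, 95), (127, 87), (130, 91), (133, 290), (136, 255), (139, 245), (142, 189), (145, 50), (148, 94), (151, 65), (154, 64), (157, 69), (160, 69), (163, 63), (166, 72), (169, 59), (172, 48), (175, 74), (178, 56), (181, 39), (184, 70), (187, 207), (244, 18), (247, 21), (250, 21), (253, 21), (259, 22), (262, 22), (265, 17), (268, 21), (271, 21)]
housing top 1013 [[-41.4, -24.8, 34.3], [-39.7, -22.2, 35.1], [17.4, 16.8, 40.6], [67.4, 27.8, 46.9], [69.0, 28.6, 47.4]]
   rect ((514.677001953125, -150.70455932617188), (112.17872619628906, 59.42605972290039), 10.695206642150879)
front 839 [[-40.7, 23.0, 5.3], [-38.6, 23.5, 5.9], [13.2, 26.1, 19.1], [66.6, 28.4, 31.9], [68.5, 28.8, 32.6]]
   rect ((509.45361328125, -125.83733367919922), (111.83685302734375, 7.609950065612793), 11.612119674682617)
front plane y=ax+bz+c [-1.58828669e-03 -3.98893947e-03  2.61643793e+01]
wood 596 [[-21.2, -12.1, 49.1], [-20.6, -10.7, 50.4], [-0.2, 12.0, 71.7], [20.6, 15.5, 93.0], [21.4, 16.6, 93.3]]
   rect ((521.3106689453125, -147.75357055664062), (85.8563461303711, 33.383888244628906), 13.189592361450195)
```

View pics/side4z.png

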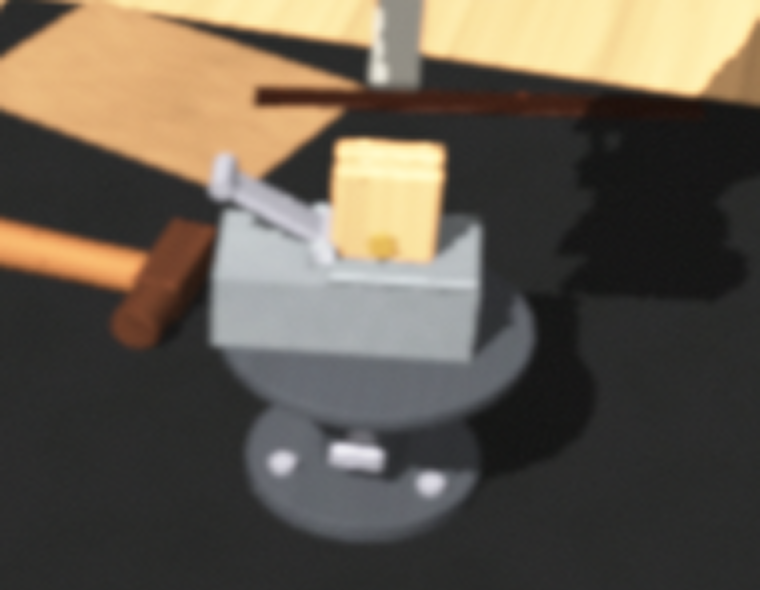

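Side zoom: the head sits level and centred on the disc. The lever is still raised with its tip at zoom px (223,175), full px (336,147), and the gripper is clear above. Now I measure the lever angle.

```bash
cat > lev.py <<'E'
import sys,numpy as np
from h import *
from scipy.optimize import least_squares
d=dict(np.load(sys.argv[1]));C=cloud(d);P=C[95:240,315:430].reshape(-1,3);ok=d["depth"][95:240,315:430].ravel()>0;P=P[ok]
yaw=np.radians(11.5);ex=np.array([np.cos(yaw),np.sin(yaw)]);ey=np.array([-ex[1],ex[0]])
o=[500.9+.3*ex[0],-154.35-.0]
L=np.c_[(P[:,:2]-o)@ex,(P[:,:2]-o)@ey,P[:,2]-96.3]
m=(L[:,0]>22)&(L[:,0]<95)&(abs(L[:,1])<13)&(L[:,2]>46)&(L[:,2]<95);Q=L[m]
for x in range(22,90,4):
    s=(Q[:,0]>=x)&(Q[:,0]<x+4)
    if s.sum()>2:print(x,s.sum(),"y",np.percentile(Q[s,1],[5,95]).round(1),"z",np.percentile(Q[s,2],[10,50,90,98]).round(1))
b=(Q[:,0]>28)&(Q[:,0]<60)&(abs(Q[:,1])<8)&(Q[:,2]>50)
A=np.polyfit(Q[b,0],Q[b,2],1);print("slope angle",np.arctan(A[0]),"z at hinge x24",np.polyval(A,24))
E
python3 lev.py side4.npz
```

```text
22 20 y [-11.9  11.1] z [51.9 53.4 54.6 55.6]
26 19 y [-10.    8.8] z [51.7 53.9 54.8 54.8]
30 21 y [-6.6  8.8] z [54.1 56.2 57.5 58.9]
34 19 y [-8.9  9.2] z [54.5 58.4 60.  60.7]
38 21 y [-6.9  8.3] z [56.3 60.9 63.4 64.1]
42 20 y [-8.5  8.7] z [62.1 63.3 64.9 66.1]
46 21 y [-7.1  8.3] z [62.5 66.  67.1 67.7]
50 21 y [-9.5  9.6] z [65.7 68.  69.8 70.5]
54 21 y [-7.6 10. ] z [68.6 71.4 72.3 72.4]
58 21 y [-7.5  8.2] z [70.9 72.7 73.8 74.6]
62 29 y [-9.7 11.4] z [74.5 78.2 81.4 82.7]
66 28 y [-9.4 12. ] z [75.2 81.5 82.9 84.1]
70 19 y [-7.2 11. ] z [76.1 80.1 81.9 82.7]
slope angle 0.5399993441011557 z at hinge x24 51.33416932139693
```

move_arm --increments '[{"translation":[-0.3,0,0],"delta_rot":[0,-0.04,0],"jaw":255},{"translation":[-0.4,0,0],"delta_rot":[0,-0.03,0],"jaw":255},{"translation":[-0.4,0,0],"delta_rot":[0,0,0],"jaw":255},{"translation":[-0.2,0,0],"delta_rot":[0,0,0],"jaw":255},{"translation":[0,0,0],"delta_rot":[0,0,0],"jaw":255},{"translation":[0,0,0],"delta_rot":[0,0,0],"jaw":255}]'

```text
t: 13.3
eef_pos: [563.5, -141.5, 228.0]
tcp_rot: [-0.006, -0.099, 0.995, 0.001]
force: [-0.3, -0.5, -0.2]
grip_width: 0.003
```

```bash
python3 goto.py 567.5 -141 195 101.5
```

```text
t 13.30 pos [ 563.47 -141.48  228.02] yawY 101.38 tilt(x,y of z) [-0.0123  0.0009] F [-0.32 -0.53 -0.19] Tq [ 0.    0.04 -0.05] grip 0.003
trans units [-0.089 -0.009  0.659] rot units [ 0.024 -0.085 -0.015]
```

move_arm --increments '[{"translation":[-0.07,-0.01,0.2],"delta_rot":[0.02,-0.06,0],"jaw":255},{"translation":[0,0,0.25],"delta_rot":[0,0,0],"jaw":255},{"translation":[0,0,0.12],"delta_rot":[0,0,0],"jaw":255},{"translation":[0,0,0],"delta_rot":[0,0,0],"jaw":255}]'

```text
t: 13.7
eef_pos: [563.4, -142.7, 197.6]
tcp_rot: [-0.004, -0.098, 0.995, -0.0]
force: [0.1, -0.0, -0.1]
grip_width: 0.003
```

```bash
python3 goto.py 568 -141 180 101.5; python3 - <<'E'
from station import imaging
import cv2,numpy as np
d=imaging.get_image("side")
cv2.imwrite("pics/side5z.png",cv2.resize(d["pixels"][70:230,280:470],None,fx=4,fy=3.7,interpolation=cv2.INTER_CUBIC)[:590,:,::-1])
E
```

```text
t 13.70 pos [ 563.42 -142.7   197.58] yawY 101.24 tilt(x,y of z) [-0.0072 -0.0008] F [ 0.13 -0.   -0.11] Tq [ 0.04 -0.   -0.01] grip 0.003
trans units [-0.099  0.015  0.351] rot units [ 0.004 -0.052 -0.032]
```

View pics/side5z.png

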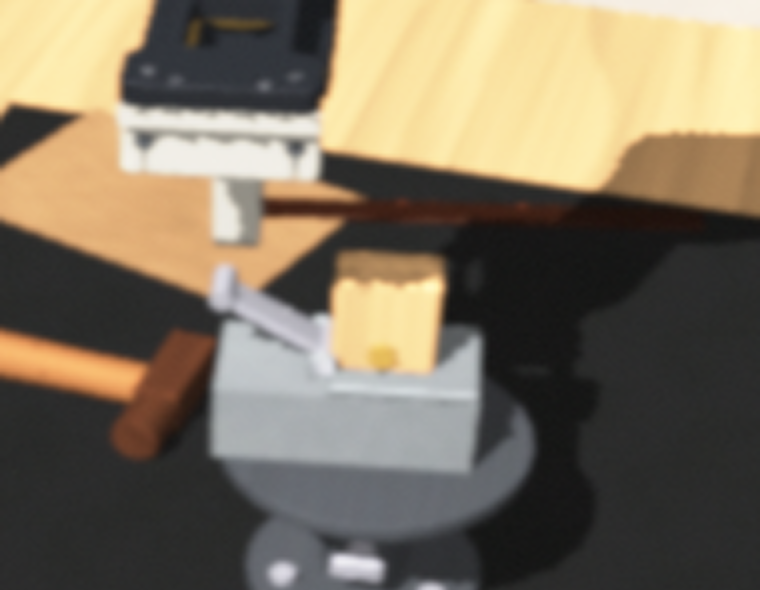

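Side zoom: the closed fingers at (237,240) are just above the lever tip at (222,285), about 4 mm short in x. I shift out and down to touch.

move_arm --increments '[{"translation":[-0.1,0.015,0.1],"delta_rot":[0,-0.04,-0.03],"jaw":255},{"translation":[-0.03,0,0.12],"delta_rot":[0,0,0],"jaw":255},{"translation":[0,0,0.04],"delta_rot":[0,0,0],"jaw":255},{"translation":[0,0,0],"delta_rot":[0,0,0],"jaw":255}]'

```text
t: 14.15
eef_pos: [570.9, -140.8, 184.8]
tcp_rot: [0.001, -0.1, 0.995, -0.0]
force: [0.7, -0.1, 0.2]
grip_width: 0.006
```

```bash
python3 goto.py 568.5 -141 177 101.5
```

```text
t 14.15 pos [ 570.92 -140.79  184.8 ] yawY 101.49 tilt(x,y of z) [ 0.0012 -0.0002] F [ 0.71 -0.09  0.21] Tq [ 0.08 -0.04 -0.04] grip 0.006
trans units [0.048 0.006 0.156] rot units [-0.003  0.008 -0.001]
```

move_arm --increments '[{"translation":[0.03,0.005,0.06],"delta_rot":[0,0.01,0],"jaw":255},{"translation":[0.01,0,0.06],"delta_rot":[0,0,0],"jaw":255},{"translation":[0,0,0.04],"delta_rot":[0,0,0],"jaw":255}]'

```text
t: 14.45
eef_pos: [569.3, -141.0, 176.9]
tcp_rot: [0.001, -0.1, 0.995, -0.0]
force: [-1.2, 0.8, 4.5]
grip_width: 0.001
```

```bash
python3 goto.py 568.5 -141 175 101.5
```

```text
t 14.45 pos [ 569.26 -141.01  176.93] yawY 101.50 tilt(x,y of z) [ 0.0011 -0.0008] F [-1.2   0.76  4.55] Tq [ 0.12  0.19 -0.  ] grip 0.001
trans units [0.015 0.003 0.039] rot units [-0.007  0.007 -0.   ]
```

Contact at z=176.9, about 4.5 N, matching the geometry. I press along the arc.

move_arm --increments '[{"translation":[-0.03,0,0.05],"delta_rot":[0,0,0],"jaw":255},{"translation":[-0.035,0,0.05],"delta_rot":[0,0,0],"jaw":255},{"translation":[-0.03,0,0.05],"delta_rot":[0,0,0],"jaw":255}]'

```text
t: 14.75
eef_pos: [573.4, -140.2, 170.5]
tcp_rot: [0.0, -0.1, 0.995, -0.001]
force: [-2.3, -0.2, 4.3]
grip_width: 0.006
```

```bash
python3 goto.py 570 -141 168 101.5
```

```text
t 14.75 pos [ 573.39 -140.2   170.49] yawY 101.47 tilt(x,y of z) [ 0.0002 -0.0011] F [-2.28 -0.23  4.29] Tq [ 0.15  0.54 -0.03] grip 0.006
trans units [ 0.07  -0.002  0.05 ] rot units [-0.008 -0.    -0.003]
```

move_arm --increments '[{"translation":[-0.01,0,0.06],"delta_rot":[0,0,0],"jaw":255},{"translation":[-0.015,0,0.06],"delta_rot":[0,0,0],"jaw":255},{"translation":[-0.01,0,0.06],"delta_rot":[0,0,0],"jaw":255}]'

```text
t: 15.05
eef_pos: [577.1, -139.5, 162.0]
tcp_rot: [0.002, -0.1, 0.995, -0.001]
force: [0.2, 0.0, 4.8]
grip_width: 0.003
```

```bash
python3 goto.py 574 -140 160 101.5
```

```text
t 15.05 pos [ 577.08 -139.47  161.95] yawY 101.50 tilt(x,y of z) [ 0.0045 -0.0012] F [0.22 0.01 4.76] Tq [0.13 0.19 0.03] grip 0.003
trans units [0.063 0.002 0.039] rot units [-0.014  0.03   0.   ]
```

move_arm --increments '[{"translation":[0.01,0,0.06],"delta_rot":[0,0.02,0],"jaw":255},{"translation":[0.01,0,0.05],"delta_rot":[0,0,0],"jaw":255},{"translation":[0.005,0,0.05],"delta_rot":[0,0,0],"jaw":255}]'

```text
t: 15.35
eef_pos: [579.1, -139.1, 154.3]
tcp_rot: [0.004, -0.101, 0.995, -0.001]
force: [1.0, -0.2, 6.1]
grip_width: 0.007
```

```bash
python3 goto.py 577 -139 150 101.5
```

```text
t 15.35 pos [ 579.1  -139.07  154.29] yawY 101.55 tilt(x,y of z) [ 0.0088 -0.0015] F [ 0.98 -0.16  6.07] Tq [ 0.23 -0.12 -0.02] grip 0.007
trans units [0.042 0.01  0.085] rot units [-0.023  0.059  0.006]
```

move_arm --increments '[{"translation":[0.03,0.005,0.04],"delta_rot":[-0.02,0.05,0],"jaw":255},{"translation":[0.01,0,0.03],"delta_rot":[0,0,0],"jaw":255},{"translation":[0.005,0,0.03],"delta_rot":[0,0,0],"jaw":255}]'

```text
t: 15.65
eef_pos: [579.8, -138.9, 149.8]
tcp_rot: [0.004, -0.101, 0.995, -0.0]
force: [1.8, 1.1, 5.4]
grip_width: 0.006
```

```bash
python3 goto.py 577 -139 150 101.5
```

```text
t 15.65 pos [ 579.79 -138.93  149.76] yawY 101.58 tilt(x,y of z) [ 0.0077 -0.0001] F [1.82 1.11 5.38] Tq [ 0.28 -0.23 -0.  ] grip 0.006
trans units [ 0.055  0.01  -0.005] rot units [-0.012  0.054  0.011]
```

move_arm --increments '[{"translation":[0.02,0.005,0.025],"delta_rot":[-0.01,0.04,0],"jaw":255},{"translation":[0.01,0,0.025],"delta_rot":[0,0,0],"jaw":255}]'

```text
t: 15.85
eef_pos: [580.0, -138.9, 148.2]
tcp_rot: [0.003, -0.101, 0.995, -0.0]
force: [0.1, 1.9, 9.2]
grip_width: 0.004
```

```bash
python3 goto.py 577 -139 150 101.5
```

```text
t 15.85 pos [ 579.99 -138.95  148.23] yawY 101.60 tilt(x,y of z) [ 0.0058 -0.0002] F [0.08 1.89 9.24] Tq [ 0.28 -0.01 -0.  ] grip 0.004
trans units [ 0.059  0.011 -0.036] rot units [-0.009  0.041  0.012]
```

Force is up to 9 N. I push a little more to check for the end stop, keeping it under 20 N.

move_arm --increments '[{"translation":[0.02,0.005,0.03],"delta_rot":[-0.01,0.03,0],"jaw":255},{"translation":[0.01,0,0.035],"delta_rot":[0,0,0],"jaw":255}]'

```text
t: 16.05
eef_pos: [580.1, -139.0, 147.5]
tcp_rot: [0.003, -0.101, 0.995, -0.0]
force: [-0.4, 1.1, 12.8]
grip_width: 0.005
```

```bash
python3 goto.py 577 -139 150 101.5
```

```text
t 16.05 pos [ 580.1  -138.95  147.46] yawY 101.60 tilt(x,y of z) [ 0.0054 -0.0001] F [-0.43  1.11 12.85] Tq [ 0.34  0.24 -0.01] grip 0.005
trans units [ 0.061  0.012 -0.051] rot units [-0.008  0.038  0.013]
```

move_arm --increments '[{"translation":[0.01,0.005,0.045],"delta_rot":[0,0.02,0],"jaw":255},{"translation":[0,0,0.045],"delta_rot":[0,0,0],"jaw":255},{"translation":[0,0,0.045],"delta_rot":[0,0,0],"jaw":255}]'

```text
t: 16.35
eef_pos: [580.5, -138.9, 146.6]
tcp_rot: [0.003, -0.101, 0.995, -0.001]
force: [-2.4, 1.7, 15.0]
grip_width: 0.007
```

```bash
python3 goto.py 577 -139 150 101.5; python3 - <<'E'
from station import imaging
import cv2,numpy as np
d=imaging.get_image("side");np.savez("side6.npz",**d)
cv2.imwrite("pics/side6z.png",cv2.resize(d["pixels"][100:260,280:470],None,fx=4,fy=3.7,interpolation=cv2.INTER_CUBIC)[:590,:,::-1])
E
```

```text
t 16.35 pos [ 580.53 -138.93  146.63] yawY 101.59 tilt(x,y of z) [ 0.0063 -0.0017] F [-2.44  1.7  14.96] Tq [0.38 0.6  0.07] grip 0.007
trans units [ 0.069  0.013 -0.068] rot units [-0.021  0.042  0.011]
```

View pics/side6z.png

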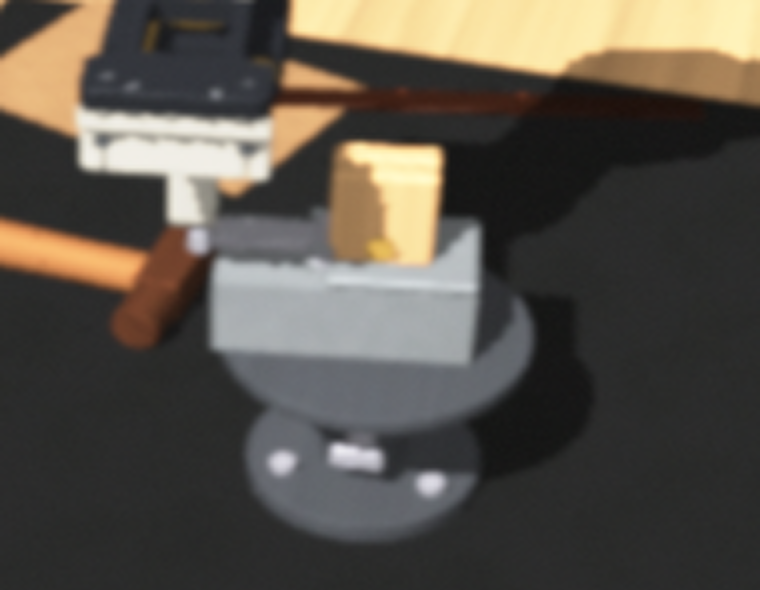

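Side zoom: the lever lies flat, with its bar at (198,240) under the fingertips, and the head is on the disc. I ease off upwards.

move_arm --increments '[{"translation":[0,0,-0.03],"delta_rot":[0,0,0],"jaw":255},{"translation":[0,0,-0.05],"delta_rot":[0,0,0],"jaw":255},{"translation":[0,0,-0.1],"delta_rot":[0,0,0],"jaw":255},{"translation":[-0.05,0,-0.4],"delta_rot":[0,0,0],"jaw":255},{"translation":[-0.05,0,-0.6],"delta_rot":[0,0,0],"jaw":255},{"translation":[-0.05,0,-0.6],"delta_rot":[0,0,0],"jaw":255},{"translation":[0,0,-0.3],"delta_rot":[0,0,0],"jaw":255},{"translation":[0,0,0],"delta_rot":[0,0,0],"jaw":255}]'

```text
t: 17.2
eef_pos: [577.6, -139.4, 246.6]
tcp_rot: [-0.012, -0.099, 0.995, 0.001]
force: [0.1, 0.2, -0.6]
grip_width: 0.008
```

```bash
python3 goto.py 577 -139 150 101.5; python3 - <<'E'
from station import imaging
import cv2,numpy as np
d=imaging.get_image("side");np.savez("side7.npz",**d)
cv2.imwrite("pics/side7z.png",cv2.resize(d["pixels"][100:260,280:470],None,fx=4,fy=3.7,interpolation=cv2.INTER_CUBIC)[:590,:,::-1])
E
python3 lev.py side7.npz; python3 m3.py side7.npz 96.3
```

```text
t 17.20 pos [ 577.64 -139.39  246.64] yawY 101.40 tilt(x,y of z) [-0.0236 -0.0012] F [ 0.08  0.22 -0.6 ] Tq [ 0.06 -0.05  0.04] grip 0.008
trans units [-0.034  0.003  1.933] rot units [ 0.025 -0.167 -0.012]
22 19 y [-12.2  11. ] z [51.6 52.9 53.9 54.2]
26 22 y [-12.6  10.7] z [50.1 51.6 53.  53.9]
30 19 y [-6.3  9.5] z [49.1 50.8 51.9 52.5]
34 16 y [-6.1  8.1] z [47.7 50.7 51.3 52.1]
38 20 y [-11.4  10.4] z [48.7 51.1 52.5 53. ]
42 19 y [-7.8  8.3] z [49.6 50.7 52.6 52.8]
46 19 y [-8.8  8.7] z [49.2 51.  51.5 51.7]
50 19 y [-7.4  8.6] z [48.3 50.6 52.4 52.7]
54 18 y [-6.6  8.5] z [48.6 51.  52.4 52.5]
58 19 y [-7.1  9.9] z [48.7 50.9 51.7 52.4]
62 17 y [-7.5  8.3] z [49.1 50.6 51.8 52. ]
66 18 y [-7.4  8. ] z [48.8 50.5 51.5 52. ]
70 24 y [-7.8 10.7] z [49.4 51.3 53.1 53.7]
74 27 y [-10.1  11.3] z [48.9 53.5 54.7 55.3]
78 18 y [-9.1 10.7] z [49.3 52.8 54.1 54.9]
slope angle 0.004592849551388067 z at hinge x24 51.160680913781306
[(100, 94), (103, 84), (106, 89), (109, 99), (112, 82), (115, 90), (118, 84), (121, 87), (124, 97), (127, 98), (130, 86), (133, 234), (136, 173), (139, 253), 
[... 250 characters left out ...]
23.2, 34.8], [7.8, 18.6, 41.5], [67.1, 28.0, 47.2], [69.4, 28.7, 47.6]]
   rect ((519.7942504882812, -150.87872314453125), (122.546142578125, 59.08708953857422), 10.36280632019043)
front 840 [[-40.7, 23.2, 5.4], [-38.7, 23.7, 5.8], [13.1, 26.1, 19.1], [66.6, 28.5, 32.3], [68.5, 29.0, 32.7]]
   rect ((509.5448913574219, -125.72798156738281), (111.75222778320312, 8.03647232055664), 12.335033416748047)
front plane y=ax+bz+c [-4.48770757e-03  2.61740971e-03  2.60652886e+01]
wood 590 [[-21.2, -11.6, 48.8], [-20.6, -9.9, 50.2], [-0.2, 12.2, 71.8], [20.5, 15.8, 92.9], [21.4, 16.6, 93.9]]
   rect ((502.0701599121094, -151.71359252929688), (49.513397216796875, 33.686378479003906), 0.9274104237556458)
```

View pics/side7z.png

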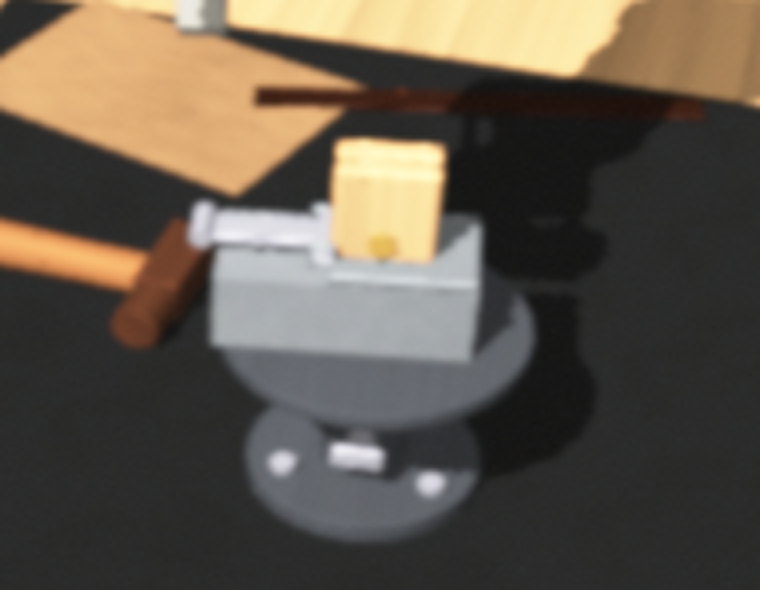

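The lever is flat (slope 0.005 rad, tip top 54 mm above the underside). The head is level and on axis within about 1 mm, and the gripper is clear. Handing in.

```bash
python3 -c "
from station import bot
print(bot.hand_in()); print(bot.read_state()['t'])"
```

```text
the job is handed in; nothing more can be done
None
the job is handed in; nothing more can be done
```

The clamp head is on the ball mount with its lever pressed down, and I handed the job in at about 17 s of the 61 s allowed. The hand-in gave no verdict, so what follows is from my own measurements.

- **Seating:** I gripped the head by its wooden jaws and lowered it in small steps. It met the disc at a tool height of about 149 mm, as the camera had predicted. While still held, it was pressed on with an estimated 9–13 N, well under the 40 N limit, and then released without a drop.
- **Locking:** I pressed the lever down along its arc with closed fingers, peaking at about 15 N.
- **Last checks (side camera, gripper clear, about 0 N on the tool):**
  - The lever slope is about 0.005 rad.
  - The head looks level and its socket axis is within about 1 mm of the ball's.
- **Less certain points:**
  - The side load rose to about 4.5 N while I pressed the head down, and I took it for friction on the disc.
  - At full push the lever tip read about 3 mm lower than expected. I put that down to the sprung disc giving under the off-centre load.
  - After release the front face sat about 0.9 mm off its expected line, which is within the 1.5 mm play.
  - The top camera was blocked by the arm at the mount, so the final check used the side camera only.
- **Bystanders:** I saw no contact with the jar, mallet or wax, but I did not measure their positions again at the end.

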